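# Leak-test the cleared charging nipple

### The arm

A 7-joint arm with a two-finger parallel gripper is mounted at the origin on the work surface. World frame = base frame: x ahead of the robot, y to its left, z up, the work surface at z = 0. Lengths are in mm, angles in rad, forces in N, time in s.
With the tool pointing down it reaches from about 400 to 850 mm from the base axis. Payload 10.4 kg.
Tool frame: the origin (TCP) lies at the very end of the fingers, on their centre line; the grasp point (between the pads) lies 19 mm behind it; z points along the fingers, y is the line along which they close (so a half turn about z gives the same grasp; the last joint's range is limited). The gripper opens to 85 mm and grips with 20 to 120 N. Pads are 22 mm wide; open, the fingers measure 114 mm over their backs; the gripper's body (76 mm by 85 mm) begins 54 mm behind the grasp point. The pads swing forward as they close: fully open they stand 13 mm farther back than shut.
Start: joints at [1.118, 0.332, -0.065, 1.46, 0.022, 1.35, -0.088], TCP at [260.454, -568.168, 231.338] pointing down, gripper open.
Joint ranges: [-2.6, 2.6], [-0.5, 2.12], [-1.47, 1.34], [0.16, 2.42], [-1.27, 4.41], [0.06, 2.06], [-2.6, 2.6]. Speed limits (rad/s): [2.22, 2.22, 2.79, 2.79, 3.14, 3.14, 3.14].

### API

Orientations are given as a unit quaternion [w, x, y, z].
In Python, from rig import manip gives the robot as it stands.
- The arm moves only by the tool jog_arm, never from a script. Its argument "commands" is a list of rows, each a list of 7 numbers: the shift along the tool's x, y, z in mm, then the turn, a rotation vector about the tool's x, y, z in degrees, then the opening, from -1 (shut) to 1 (fully open), so that 0 is half open. A call has 1 to 10 rows; each row is the pose to reach, as a shift and turn from the pose commanded when the call began, along the tool's axes at that moment; what a row does not reach only later rows make up. A row lasts 1/12 s, in which the tool goes at most 41.7 mm and 7.16 degrees, less where a joint would pass 70% of its speed; a pose out of reach is approached as far as the arm can. A call with a gripper value outside its range is refused whole. The fingers move at their own pace and stop on an object; "grip_force" is the grip in N (left out, the last holds). Time passes only in rows, so rows that repeat a pose let the fingers close. It gives the time, the measured TCP pose, the force, the opening and the grip force at its end, in the units of the state.
- manip.sense(): the state, without advancing time (a new reading comes with each control period).
- manip.snapshot(name): name is "scene" or "side" or "wrist"; returns a dict with "pixels" (420x560x3 uint8, red, green, blue), "fx", "fy", "cx", "cy" (pixels), "k1" (the pictures are not rectified: a ray, as slopes to the right and down, at radius r is drawn at 1 + k1 r^2 times it, then the intrinsics apply), "extrinsics" (4x4, takes a point from world to camera coordinates). Camera axes: x right, y down, z forward; pixel columns grow to the right and rows downward; lengths in mm; the calibration is good to about 2 mm. A picture is of the moment at which its call begins. There is no depth.
- manip.close_job(): hands the job in; it is judged then, once.
The state is a dict: "clock": time; "joints": joint angles; "dq": joint speeds; "effort": joint torques, N m; "eef_pos": TCP position; "tool_rot": TCP orientation; "ft_force": force on the tool from outside, world axes, zero at the start; "moment": the same for the moment, N m; "opening": opening from 0.0 (shut) to 1.0 (fully open); "grip_force": force on a finger pad.
Only numpy, scipy, OpenCV 4.12 (cv2) and the standard library are available. Lean on these libraries where they do the work, as an engineer would, in place of code of your own. Each camera call takes 0.05 s, during which the arm holds its last target. There are 200 camera calls.

### The job

Pick up the hand-held test coupler and press it squarely onto the tilted nipple of the charging block that carries the green disc, until the nipple snaps and is fully home, then keep gripping the coupler and hold it pressed there against the spring; the job finishes while you are holding it. Do not press the nipple of the block with the red disc, and leave the other things on the bench where they are.

Things in the scene. Friction and masses are not known exactly. Their poses are not given: they have to be found in the camera images.
- coupler_center (a point): Hand-held test coupler, loose: a round stubby pressure tester, 32 mm diameter, 86 mm tall, about 0.18 kg; lower sleeve bare steel with an orange ring, upper 50 mm black rubber grip, a white dial with red needle on the flat top. It starts upright, mouth down on the bench. Point: on its axis half-way up (43 mm above the mouth rim). z runs along its axis from mouth to dial.
- coupler_seat (a point): The seat inside the coupler: on the axis, at the closed end of its bore, 30 mm above the mouth rim (13 mm below coupler_center). The bore is 18 mm in diameter and 30 mm deep, open at the mouth. z as for coupler_center.
- disc_green: Green status disc clipped on a charging block: this block is cleared for testing. 34 mm diameter, 8 mm thick, lying flat; fixed. Origin: centre of its underside, on the block's top about 32 mm behind the block's centre (on the side away from the nipple).
- disc_red: Red status disc, same size, fixed on the other block: locked out. Origin as for the green disc.
- block_left: Left-hand (y above 0) aluminium charging block, 110 x 70 x 40 mm, fixed to the bench. Origin: centre of its underside; x along its 110 mm length pointing from the nipple end to the disc end. A steel boss 34 mm in diameter rises from its top leaning 20 degrees from vertical towards the block's -x (roughly towards the robot).
- nipple_left_tip (a point): Tip of the left block's brass nipple: the centre of its flat end. The nipple is 14 mm in diameter with a chamfered end (8 mm across at the very tip) and stands 44 mm out of the boss, leaning 20 degrees from vertical. z points outward along the nipple's axis, so the coupler's z must match it. The point moves with the nipple.
- nipple_left (a joint): How far this nipple is pressed into its boss along its axis, m: 0 = out, 0.010 = hard stop. Sprung: it starts to yield at 5 N, needs about 10 N between 1 and 2 mm, then gives way with a snap (the push it needs falls to about 5 N by 7 mm). It is home from 7 mm on, where the spring pushes back with about 9 N, rising to 11 N at the hard stop. It springs back out when let go.
- block_right: Right-hand (y below 0) aluminium charging block, 110 x 70 x 40 mm, fixed to the bench. Origin: centre of its underside; x along its 110 mm length pointing from the nipple end to the disc end. A steel boss 34 mm in diameter rises from its top leaning 30 degrees from vertical towards the block's -x (roughly towards the robot).
- nipple_right_tip (a point): Tip of the right block's brass nipple: the centre of its flat end. The nipple is 14 mm in diameter with a chamfered end (8 mm across at the very tip) and stands 44 mm out of the boss, leaning 30 degrees from vertical. z points outward along the nipple's axis, so the coupler's z must match it. The point moves with the nipple.
- nipple_right (a joint): How far this nipple is pressed into its boss along its axis, m: 0 = out, 0.010 = hard stop. Sprung: it starts to yield at 5 N, needs about 10 N between 1 and 2 mm, then gives way with a snap (the push it needs falls to about 5 N by 7 mm). It is home from 7 mm on, where the spring pushes back with about 9 N, rising to 11 N at the hard stop. It springs back out when let go.
- screwdriver: Screwdriver with a red handle lying on the left of the bench. Loose bystander: leave alone. Origin: centre of its underside.
- wrench: Steel wrench lying on the right of the bench. Loose bystander: leave alone. Origin: centre of its underside.
- meter: Yellow hand meter, 130 x 70 x 30 mm, lying on the left. Loose bystander: leave alone. Origin: centre of its underside.
- fitting: Small brass fitting, 26 mm diameter, 34 mm tall, standing between the blocks. Loose bystander: leave alone. Origin: centre of its underside.
- cap: Blue plastic dust cap, 28 mm diameter, 18 mm tall, between the blocks. Loose bystander: leave alone. Origin: centre of its underside.
- stack: Small fuel-cell stack with wooden end plates, 96 x 90 x 90 mm, on the right. Loose bystander: leave alone. Origin: centre of its underside.
Not all that is in view belongs to the job. Leave any purple look-alike of the block_left alone. Several things look just like the part that bears coupler_center: the one meant starts farthest to the robot's left.

How it is judged:
By the outcome, as a careful person would: the job done as asked, in the order asked, and still so for the second after the job is handed in, while the arm keeps its last pose, push and grip.
It also fails if it takes over 35 s, if anything falls off the work surface, if the arm or the gripper's body presses on something with over 40 N, if the wrist force passes 120 N, or if a joint passes its speed limit or range.

## Working session

There is one attempt and no reset: what is moved stays moved. The work goes in short steps, Python scripts to look and compute and a tool call to move; the robot and the scene stay as the last step left them, time stands still between calls to the robot, and variables do not carry over. Pictures are saved under pics/ and viewed, at most 10 in all, crops included, and the job is handed in when it is done.

Besides the shell and the picture viewer there is one more tool, called after "Emit:" as a command line: name --pt "numbers of a row" for each row, then --argument value for the rest. jog_arm: Moves the arm, as the interface text tells. Its arguments: {"type":"object","properties":{"commands":{"type":"array","items":{"type":"array","items":{"type":"number"}}},"grip_force":{"type":"number"}},"required":["commands"]}

```bash
mkdir -p pics
cat > h.py <<'E'
import numpy as np, cv2
from rig import manip
def snap(n,f):
    s=manip.snapshot(n); cv2.imwrite(f'pics/{f}.png',s['pixels'][:,:,::-1]); 
    np.save(f'pics/{f}.npy',dict(s),allow_pickle=True); return s
def load(f): return np.load(f'pics/{f}.npy',allow_pickle=True).item()
def K(s): return np.array([[s['fx'],0,s['cx']],[0,s['fy'],s['cy']],[0,0,1.]])
def ray(s,u,v):
    D=np.array([s['k1'],0,0,0,0.])
    p=cv2.undistortPoints(np.array([[[u,v]]],float),K(s),D)[0,0]
    E=np.array(s['extrinsics']);R=E[:3,:3];c=-R.T@E[:3,3]
    d=R.T@np.array([p[0],p[1],1]);return c,d/np.linalg.norm(d)
def onz(s,u,v,z):
    c,d=ray(s,u,v);return c+d*(z-c[2])/d[2]
def tri(obs):
    A=np.zeros((3,3));b=np.zeros(3);L=[]
    for s,u,v in obs:
        c,d=ray(s,u,v);P=np.eye(3)-np.outer(d,d);A+=P;b+=P@c;L.append((P,c))
    x=np.linalg.solve(A,b);return x,[np.linalg.norm(P@(x-c)) for P,c in L]
def proj(s,X):
    E=np.array(s['extrinsics']);D=np.array([s['k1'],0,0,0,0.])
    return cv2.projectPoints(np.array(X,float).reshape(-1,1,3),cv2.Rodrigues(E[:3,:3])[0],E[:3,3],K(s),D)[0][:,0]
E
python3 - <<'E'
from h import *
for n in ['scene','side','wrist']:
    s=snap(n,n+'0'); E=np.array(s['extrinsics']); print(n,s['fx'],s['k1'],-E[:3,:3].T@E[:3,3],E[2,:3])
st=manip.sense(); print(st)
a=[cv2.imread(f'pics/{n}0.png') for n in ['scene','side']]
E
```

```text
scene 522.6345956874079 0.010238693240294815 [1244.07654533  426.91231751 1155.74123708] [-0.52715955 -0.32127892 -0.78669096]
side 406.83200034136956 -0.009568700642034498 [ 19.51381943 632.5448331  872.39562975] [ 0.47083741 -0.55139209 -0.68867909]
wrist 297.4051338414696 -0.06659989852510856 [ 336.32257056 -533.69479804  373.48518125] [-0.29127785 -0.13273849 -0.94738467]
{'clock': 0.15, 'joints': array([ 1.11838399,  0.33275275, -0.06472899,  1.4607161 ,  0.02155054,
        1.34992431, -0.08849254]), 'dq': array([ 3.17146606e-04, -3.09989978e-04, -1.05257964e-03, -1.70840043e-03,
       -2.60700770e-04, -4.45542268e-05, -9.48044994e-04]), 'effort': array([ 1.18757816e-03, -6.25822949e+01,  4.93223628e-02, -3.91853464e+01,
        1.62332336e-02,  7.42347707e-03,  1.14160975e-04]), 'eef_pos': array([ 260.35111115, -567.88228242,  230.69791672]), 'tool_rot': array([-5.42737732e-04,  9.76991968e-01,  2.13275381e-01, -1.13037535e-04]), 'ft_force': array([ 0.4955421 ,  0.82178812, -0.79470428]), 'moment': array([-0.0072465 , -0.04976811,  0.00338487]), 'grip_force': 0.0, 'opening': 1.0020558511849424}
```

View pics/scene0.png

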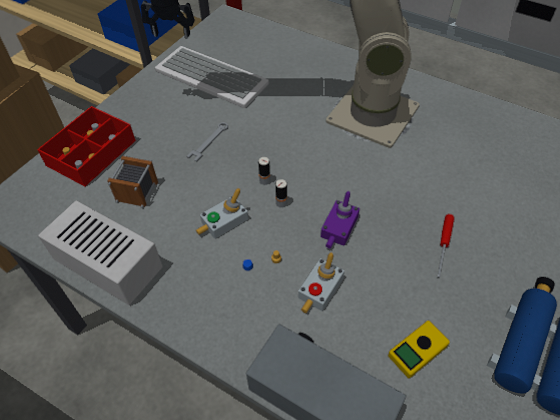

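View pics/side0.png

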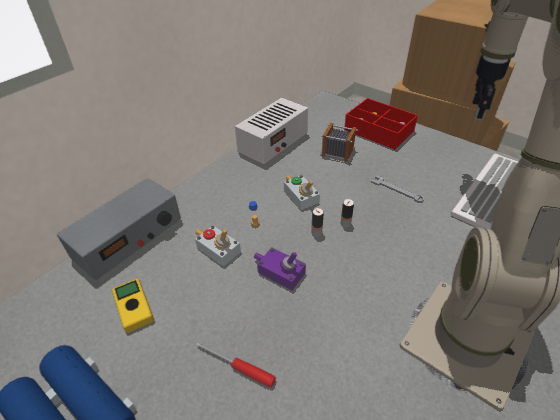

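The green disc is on the right-hand block: scene (214,217), side (297,181). Two couplers are visible, at scene (264,160) and (281,185), side (347,203) and (317,212). I'll measure these from enlarged crops.

Run:
```python
from h import *
a=cv2.imread('pics/scene0.png')[145:245,190:300]; b=cv2.imread('pics/side0.png')[165:245,275:365]
A=cv2.resize(a,(440,400),interpolation=cv2.INTER_CUBIC);B=cv2.resize(b,(360,320),interpolation=cv2.INTER_CUBIC)
o=np.zeros((400,800,3),np.uint8);o[:,:440]=A;o[:320,440:]=B;cv2.imwrite('pics/crop1.png',o)
sc,si=load('scene0'),load('side0')
for n,s in(('sc',sc),('si',si)):
    h=cv2.cvtColor(s['pixels'],cv2.COLOR_RGB2HSV)
    for nm,lo,hi in(('green',(45,120,60),(80,255,255)),('brass',(12,90,90),(24,255,255)),('red',(0,180,120),(6,255,255))):
        m=cv2.inRange(h,lo,hi);k,_,st,c=cv2.connectedComponentsWithStats(m)
        print(n,nm,[(c[i].round(1).tolist(),st[i].tolist()) for i in range(1,k) if st[i,4]>12 and 100<c[i][1]<330])
for (u,v) in((264,161),(281,184)): print(onz(sc,u,v,86))
for (u,v) in((348,203),(317.5,212)): print(onz(si,u,v,86))
```

```text
sc green [([213.0, 217.0], [207, 212, 13, 11, 88])]
sc brass [([89.1, 132.1], [87, 130, 6, 6, 21]), ([65.3, 149.6], [62, 147, 8, 8, 36]), ([90.7, 155.1], [89, 153, 5, 6, 16]), ([135.8, 159.8], [121, 156, 30, 8, 77]), ([123.0, 181.9], [108, 178, 31, 8, 94]), ([234.9, 195.1], [231, 188, 9, 15, 66]), ([229.5, 207.2], [224, 201, 15, 10, 52]), ([201.7, 228.7], [196, 224, 12, 10, 63]), ([275.3, 256.3], [271, 250, 10, 13, 77]), ([328.8, 260.5], [325, 253, 8, 16, 79]), ([324.8, 273.8], [318, 267, 17, 11, 72]), ([543.6, 287.1], [537, 284, 13, 8, 62]), ([306.8, 305.1], [301, 299, 12, 13, 82])]
sc red [([90.3, 108.5], [84, 106, 14, 7, 15]), ([77.6, 146.1], [38, 118, 76, 53, 346]), ([121.5, 127.8], [115, 119, 15, 18, 37]), ([447.3, 228.5], [442, 214, 12, 29, 208]), ([314.9, 288.7], [309, 283, 13, 12, 105])]
si green [([295.9, 180.0], [292, 177, 9, 7, 41])]
si brass [([440.2, 116.9], [436, 105, 10, 25, 75]), ([468.8, 107.8], [462, 106, 14, 5, 24]), ([493.2, 130.8], [481, 117, 28, 31, 312]), ([328.0, 128.8], [323, 123, 10, 13, 35]), ([350.8, 134.1], [348, 127, 8, 14, 31]), ([288.4, 177.2], [286, 176, 6, 4, 16]), ([308.3, 185.0], [305, 181, 8, 9, 38]), ([303.4, 191.1], [300, 183, 12, 13, 31]), ([254.5, 220.9], [251, 215, 8, 12, 75]), ([198.7, 231.6], [196, 229, 7, 6, 27]), ([223.2, 234.8], [221, 230, 6, 11, 48]), ([219.8, 243.6], [214, 235, 16, 13, 49]), ([133.5, 309.5], [112, 279, 42, 54, 1069])]
si red [([353.0, 112.2], [346, 103, 15, 16, 29]), ([387.9, 118.4], [358, 106, 60, 28, 198]), ([208.6, 233.3], [204, 230, 11, 8, 50])]
[ 427.11738252 -145.00245332   86.        ]
[474.43430466 -60.44200922  86.        ]
[ 421.3413747 -143.1432731   86.       ]
[467.95204947 -59.30265013  86.        ]
```

View pics/crop1.png

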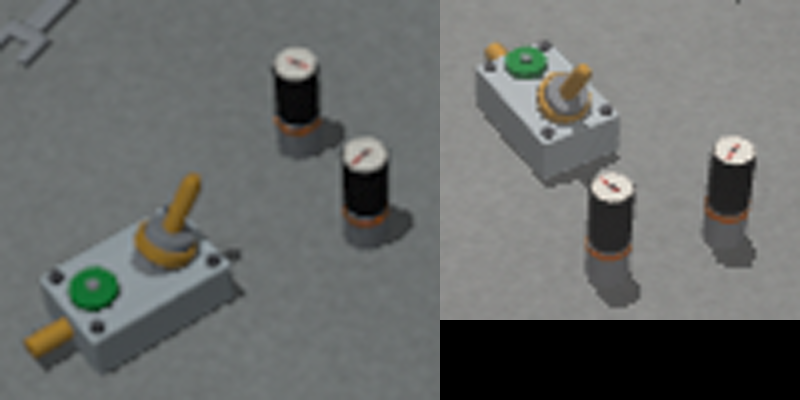

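Crop: the target coupler is the leftmost (y ≈ -60), with its dial at scene (281,183) and side (317.6,211). The green block's nipple tip is near scene (238,189) and side (310.5,182).

Run:
```python
from h import *
sc,si=load('scene0'),load('side0')
def w(s,box):
    x0,y0,x1,y1=box;h=cv2.cvtColor(s['pixels'],cv2.COLOR_RGB2HSV)[y0:y1,x0:x1]
    m=cv2.inRange(h,(0,0,165),(180,60,255));k,_,st,c=cv2.connectedComponentsWithStats(m);i=1+st[1:,4].argmax();return c[i]+[x0,y0],st[i,4]
for nm,bs,bi in(('target',(272,172,292,195),(308,203,328,222)),('other',(254,150,275,172),(338,193,358,212))):
    (a,na),(b,nb)=w(sc,bs),w(si,bi);print(nm,a,na,b,nb,tri([(sc,*a),(si,*b)]))
c4=lambda x,y,ox,oy:((x+.5)/4-.5+ox,(y+.5)/4-.5+oy)
for nm,a,b in(('tip',(192,178),(584-440,70)),('disc',(94,285),(526-440,60)),('bossring',(166,242),(564-440,98))):
    a=c4(*a,190,145);b=c4(*b,275,165);print(nm,a,b,tri([(sc,*a),(si,*b)]))
print('disc48',onz(sc,*c4(94,285,190,145),48),onz(si,*c4(86,60,275,165),48))
# wrist cam in tool frame
from scipy.spatial.transform import Rotation as R
st=manip.sense();q=st['tool_rot'];T=R.from_quat([q[1],q[2],q[3],q[0]]).as_matrix()
E=np.array(load('wrist0')['extrinsics']);c=-E[:3,:3].T@E[:3,3];print(T.T@(c-st['eef_pos']),T.T@E[2,:3]);print(T)
for f,b in((sc,(335,240)),):print('purple',onz(sc,347,200,90),onz(sc,340,225,40))
```

```text
target [280.93181818 182.86363636] 44 [317.57407407 211.01851852] 54 (array([470.50280479, -63.15534967,  85.27195626]), [np.float64(0.11993494554016516), np.float64(0.11993494554005928)])
other [263.26190476 160.21428571] 42 [348.32075472 201.8490566 ] 53 (array([ 424.17636938, -149.49221603,   84.16955236]), [np.float64(0.12047142624431945), np.float64(0.12047142624415744)])
tip (237.625, 189.125) (310.625, 182.125) (array([ 554.59821644, -145.52488194,   93.94053748]), [np.float64(0.3909887596903754), np.float64(0.3909887596903929)])
disc (213.125, 215.875) (296.125, 179.625) (array([ 632.40234897, -175.88030888,   44.64131407]), [np.float64(0.05905769208691696), np.float64(0.05905769208695411)])
bossring (231.125, 205.125) (305.625, 189.125) (array([ 579.04834762, -154.76466763,   46.76832424]), [np.float64(0.15449188946059844), np.float64(0.1544918894606727)])
disc48 [ 634.21749816 -174.1222389    48.        ] [ 629.90620191 -172.52154619   48.        ]
[  83.30882348    0.42443894 -142.78693718] [-3.20106573e-01  3.27083948e-04  9.47381483e-01]
[[ 9.09027199e-01  4.16736545e-01 -4.52378719e-04]
 [ 4.16736790e-01 -9.09026635e-01  1.01228456e-03]
 [ 1.06316656e-05 -1.10871706e-03 -9.99999385e-01]]
purple [435.44955596 117.7436016   90.        ] [482.21467613 125.87054379  40.        ]
```

Emit:
jog_arm --pt "28 -26 0 0 0 4.5 0.6" --pt "56 -52 0 0 0 9 0.6" --pt "84 -78 0 0 0 13.5 0.6" --pt "112 -104 0 0 0 18 0.6" --pt "140 -130 0 0 0 22.5 0.6" --pt "168 -156 0 0 0 27 0.6" --pt "196 -182 0 0 0 31.5 0.6" --pt "224 -208 0 0 0 36 0.6" --pt "252 -234 0 0 0 40.5 0.6" --pt "280 -260 0 0 0 45.6 0.6"

```text
clock: 0.98
eef_pos: [406.8, -213.3, 231.3]
tool_rot: [0.0, 0.983, -0.184, 0.0]
ft_force: [0.3, -0.6, 0.2]
opening: 0.802
grip_force: 0.0
```

```bash
cat >> h.py <<'E'
from scipy.spatial.transform import Rotation as R
def tool():
    st=manip.sense();q=st['tool_rot'];return st,np.array(st['eef_pos']),R.from_quat([q[1],q[2],q[3],q[0]]).as_matrix()
E
python3 - <<'E'
from h import *
st,p,T=tool();print(st['clock'],p,T,st['joints'],st['opening']);print(T.T@(np.array([470.5,-63.2,210])-p))
E
```

```text
0.9833 [ 406.83112203 -213.27821623  231.30581426] [[ 9.32390385e-01 -3.61452859e-01 -1.13199806e-05]
 [-3.61452833e-01 -9.32390305e-01 -4.11663177e-04]
 [ 1.38242192e-04  3.87922427e-04 -9.99999915e-01]] [ 0.71511575 -0.01767681 -0.32572653  1.86122345 -0.00547511  1.2969748
 -1.54970563] 0.801851302997341
[   5.11510792 -162.95303673   21.24331005]
```

Emit:
jog_arm --pt "1 -32 4 0 0 0 0.6" --pt "2 -65 8 0 0 0 0.6" --pt "3 -98 12 0 0 0 0.6" --pt "4 -130 17 0 0 0 0.6" --pt "5 -163 21 0 0 0 0.6" --pt "5 -163 21 0 0 0 0.6" --pt "5 -163 21 0 0 0 0.6"

```text
clock: 1.57
eef_pos: [469.8, -63.0, 209.9]
tool_rot: [-0.0, 0.984, -0.18, -0.0]
ft_force: [-0.5, -0.8, 0.1]
opening: 0.799
grip_force: 0.0
```

Run:
```python
from h import *
st,p,T=tool();print(st['clock'],p,st['joints'],st['dq'].max());s=snap('wrist','wrist1')
print(proj(s,[[470.5,-63.2,86],[424,-149.5,86],[554.6,-145.5,94]]))
```

```text
1.5667 [469.7626292  -63.00688124 209.94431471] [ 0.53468107  0.04246332 -0.50500403  1.85091724  0.02120096  1.25429099
 -1.90956148] 0.04954038735931067
[[280.28501354 199.453539  ]
 [381.45168192 212.42291075]
 [338.60735893  75.43527506]]
```

View pics/wrist1.png

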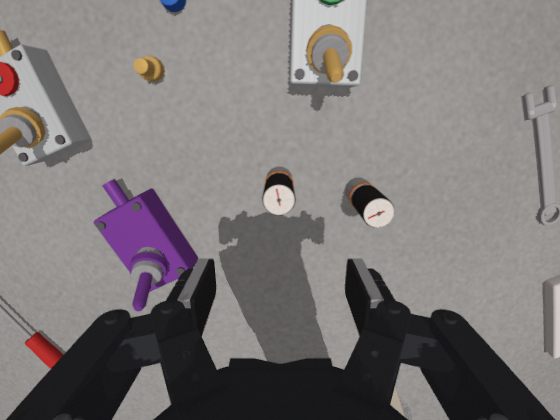

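Wrist view: the target dial is at (279,200), the other coupler's at (378,212), and the green block's nipple tip at (335,76). The block sits at top centre with its side edges near columns 291–365.

Run:
```python
from h import *
sc,si,s=load('scene0'),load('side0'),load('wrist1')
h=cv2.cvtColor(s['pixels'],cv2.COLOR_RGB2HSV)
m=cv2.inRange(h,(0,0,150),(180,60,255));
k,_,st,c=cv2.connectedComponentsWithStats(m)
for i in range(1,k):
    if 300<st[i,4]<1500: print('dial?',c[i],st[i],onz(s,*c[i],86))
cc=[c[i] for i in range(1,k) if st[i,4]>300 and 260<c[i][0]<300 and 180<c[i][1]<220]
if cc: print('tri',tri([(sc,280.93,182.86),(si,317.57,211.02),(s,*cc[0])]))
print('tip',tri([(sc,237.6,189.1),(si,310.6,182.1),(s,335,76)]))
cv2.imwrite('pics/crop2.png',cv2.resize(cv2.imread('pics/wrist1.png')[0:110,270:390],(720,600*11//10*1 if False else 600),interpolation=cv2.INTER_CUBIC))
```

```text
dial? [542.6425 104.5425] [528  86  32  32 400] [ 471.09791383 -316.92777155   86.        ]
dial? [556.40563991 320.22776573] [553 283   7  76 461] [ 213.09697121 -318.83628934   86.        ]
dial? [146.38433648 394.02973169] [ 113  365   57   55 1379] [288.58081156 187.84109408  86.        ]
dial? [412.10070053 392.03327496] [ 391  364   50   56 1142] [ 172.79170647 -129.33496177   86.        ]
tip (array([ 554.8515419 , -144.05700188,   94.82252955]), [np.float64(1.3927089346871941), np.float64(0.7437589881285573), np.float64(1.612523876081191)])
```

View pics/crop2.png

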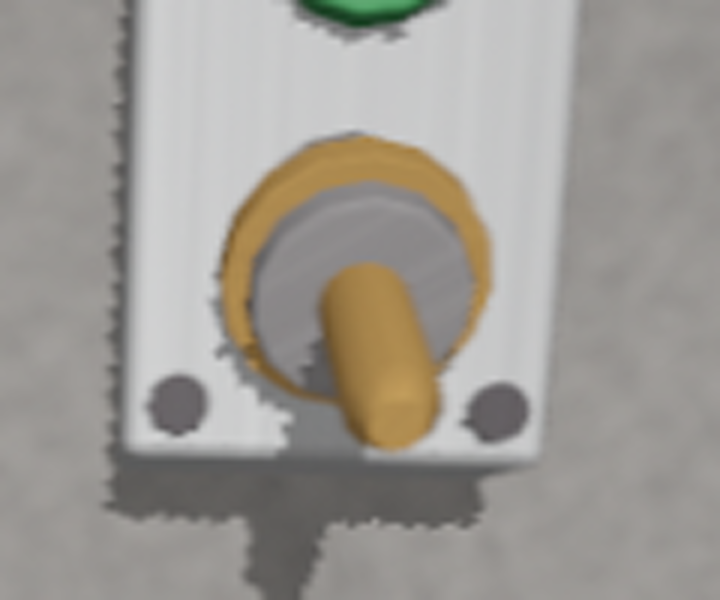

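Crop: the tip is at crop (396,418), i.e. wrist pixel (335.6,76.2). The block's top corners are at crop (127,452) and (538,460), with its sides running up to (137,0) and (578,0).

Run:
```python
from h import *
sc,si,s=load('scene0'),load('side0'),load('wrist1')
f=lambda x,y:((x+.5)/6-.5+270,(y+.5)*110/600-.5)
P={n:onz(s,*f(*c),40) for n,c in dict(lb=(129,450),rb=(538,458),rt=(576,4),lt=(139,4)).items()};print(P)
y=lambda a,b:np.degrees(np.arctan2((P[b]-P[a])[1],(P[b]-P[a])[0]))
print('yaw',y('lb','lt'),y('rb','rt'),y('lb','rb')+90, np.linalg.norm(P['lb']-P['rb']))
mid=(P['lb']+P['rb'])/2;print('mid near',mid)
t=tri([(sc,237.6,189.1),(si,310.6,182.1),(s,*f(396,418))])[0];print('tip',t)
for z in(90,95,100): print(z,onz(s,*f(396,418),z))
u=np.array([np.cos(np.radians(-21)),np.sin(np.radians(-21))]);print('tip rel near edge along/perp',(t-mid)[:2]@u,(t-mid)[:2]@[-u[1],u[0]])
h=cv2.cvtColor(s['pixels'],cv2.COLOR_RGB2HSV)[182:216,260:298];m=cv2.inRange(h,(0,0,100),(180,90,255))
k,_,st,c=cv2.connectedComponentsWithStats(m)
for i in range(1,k):
    if st[i,4]>100: q=c[i]+[260,182];print(q,st[i],onz(s,*q,86),tri([(sc,280.93,182.86),(si,317.57,211.02),(s,*q)]))
```

```text
{'lb': array([ 566.37937623, -110.79579545,   40.        ]), 'rb': array([ 541.78594383, -173.56114617,   40.        ]), 'rt': array([ 610.6308235 , -200.94968133,   40.        ]), 'lt': array([ 633.60475735, -137.18448635,   40.        ])}
yaw -21.43202255821821 -21.69412996787124 -21.396803318963023 67.41161746244862
mid near [ 554.08266003 -142.17847081   40.        ]
tip [ 554.72609442 -144.25886387   94.69874052]
90 [ 554.97712456 -143.78473319   90.        ]
95 [ 554.8437168  -142.80623248   95.        ]
100 [ 554.71030903 -141.82773176  100.        ]
tip rel near edge along/perp 1.3462439442946144 -1.7116279828168524
[278.85345622 199.85990783] [   0    0   38   34 1085] [470.60176762 -61.8008334   86.        ] (array([470.55528436, -62.45235411,  85.86122596]), [np.float64(0.5302000228432944), np.float64(0.4953613727199606), np.float64(0.6636302663253937)])
```

Emit:
jog_arm --pt "0.5 -1 30 0 0 0 0.6" --pt "0.5 -1 60 0 0 0 0.6" --pt "0.5 -1 90 0 0 0 0.6" --pt "0.5 -1 120 0 0 0 0.6" --pt "0.5 -1 145 0 0 0 0.6" --pt "0.5 -1 165 0 0 0 0.6" --pt "0.5 -1 176 0 0 0 0.6" --pt "0.5 -1 176 0 0 0 0.6" --pt "0.5 -1 176 0 0 0 0.6" --grip_force 30

```text
clock: 2.37
eef_pos: [470.5, -64.8, 34.7]
tool_rot: [0.0, 0.983, -0.183, -0.0]
ft_force: [-0.4, 0.0, -0.1]
opening: 0.801
grip_force: 0.0
```

Emit:
jog_arm --pt "0 0 0 0 0 0 0.3" --pt "0 0 0 0 0 0 0.1" --pt "0 0 0 0 0 0 -0.05" --pt "0 0 0 0 0 0 -0.2" --pt "0 0 0 0 0 0 -0.4" --pt "0 0 0 0 0 0 -1" --pt "0 0 0 0 0 0 -1" --pt "0 0 0 0 0 0 -1" --pt "0 0 0 0 0 0 -1" --grip_force 60

```text
clock: 3.12
eef_pos: [471.1, -64.0, 35.2]
tool_rot: [0.0, 0.983, -0.182, 0.001]
ft_force: [-1.2, 0.1, 6.6]
opening: 0.36
grip_force: 58.7
```

Emit:
jog_arm --pt "0 0 0 0 0 0 -1" --pt "0 0 0 0 0 0 -1" --pt "0 0 -10 0 0 0 -1" --pt "0 0 -30 0 0 0 -1" --pt "0 0 -60 0 0 0 -1" --pt "0 0 -90 0 0 0 -1" --pt "0 0 -120 0 0 0 -1" --pt "0 0 -140 0 0 0 -1" --pt "0 0 -140 0 0 0 -1" --pt "0 0 -140 0 0 0 -1" --grip_force 100

```text
clock: 3.95
eef_pos: [470.9, -64.1, 175.4]
tool_rot: [0.0, 0.983, -0.182, 0.001]
ft_force: [0.6, -0.4, -1.6]
opening: 0.355
grip_force: 98.9
```

Run:
```python
from h import *
st,p,T=tool();print(p,T,st['joints'],st['ft_force'])
n=np.radians(-21.5);c,s_=np.cos(n),np.sin(n)
ax=np.array([-.5*c,-.5*s_,np.cos(np.pi/6)]);tip=np.array([554.9,-143,95])
x=np.array([c*.866,s_*.866,.5]);z=-ax;y=np.cross(z,x);G=np.c_[x,y,z]
print('rot deg tool',np.degrees(R.from_matrix(T.T@G).as_rotvec()))
snap('wrist','wrist2')
cv2.imwrite('pics/m.png',np.hstack([cv2.resize(snap(k,k+'2')['pixels'][b[1]:b[1]+80,b[0]:b[0]+90][:,:,::-1],(396,352),interpolation=cv2.INTER_CUBIC) for k,b in(('scene',(230,110)),('side',(285,130)))]))
```

```text
[470.91275467 -64.06217536 175.44483382] [[ 9.33717092e-01 -3.58004749e-01  2.23419640e-03]
 [-3.58003759e-01 -9.33719765e-01 -8.42015292e-04]
 [ 2.38755881e-03 -1.36466402e-05 -9.99997150e-01]] [ 0.53555323  0.07415677 -0.51244997  1.89608041  0.04016933  1.17888216
 -1.92791521] [ 0.59143548 -0.43208435 -1.63866263]
rot deg tool [-0.13809488 29.86336159  0.50987867]
```

View pics/wrist2.png

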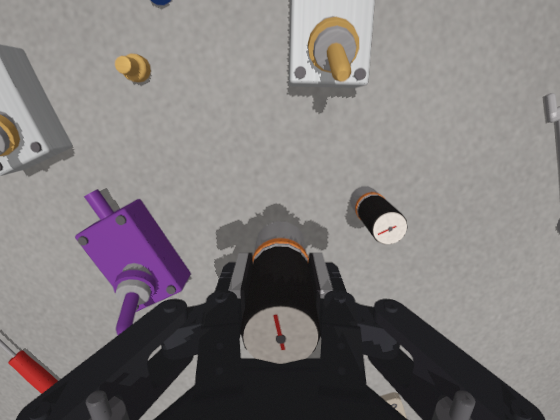

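View pics/m.png

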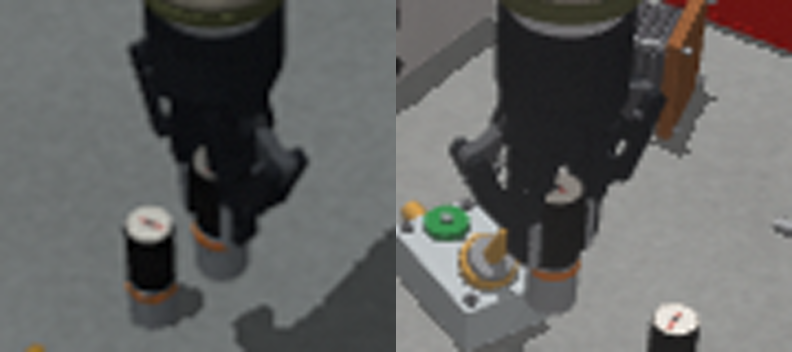

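Wrist view: the coupler is held upright between the pads with its dial at about (281,334). The scene and side crops show its mouth at about (221,268) in the left half and (552,297) in the combined picture. The other coupler is undisturbed.

Run:
```python
from h import *
st,p,T=tool()
w=load('wrist2')
h=cv2.cvtColor(w['pixels'],cv2.COLOR_RGB2HSV)[295:370,235:330];m=cv2.inRange(h,(0,0,110),(180,70,255))
k,_,s4,c=cv2.connectedComponentsWithStats(m);i=1+s4[1:,4].argmax()
co=max(cv2.findContours(m,0,2)[0],key=cv2.contourArea);el=cv2.fitEllipse(cv2.convexHull(co));q=np.array(el[0])+[235,295];print('dial px',q,el,s4[i])
zt=p[2]+51
d=onz(w,*q,zt);print('dial in tool',T.T@(d-p))
for n,z in(('bottom ctr',-35),):
  for dx in (0,T.T@(d-p)):
    b=p+T@(np.array([0,0,35.])+(np.array([dx[0],dx[1],0]) if np.ndim(dx) else 0))
    for nm,b0,ox in(('scene',(230,110),0),('side',(285,130),396)):
        u=proj(load(nm+'2'),b)[0];print(nm,(u-b0+.5)*4.4+[ox,0])
# better tip with two wrist views
f=lambda x,y:((x+.5)/6-.5+270,(y+.5)*110/600-.5)
cv2.imwrite('pics/t.png',cv2.resize(cv2.imread('pics/wrist2.png')[0:100,280:390],(660,600),interpolation=cv2.INTER_CUBIC))
```

```text
dial px [277.73417282 336.48117447] ((42.73417282104492, 41.48117446899414), (57.95185089111328, 81.18336486816406), 82.12987518310547) [   5   12   78   57 3298]
dial in tool [ -1.72567167  -1.52376952 -50.99722576]
scene [224.83515408 263.22014696]
side [547.35839118 296.69015638]
scene [228.7001522 263.3859045]
side [546.8538832  299.13530796]
```

```bash
cat >> h.py <<'E'
n_=np.radians(-21.5);c_,s_=np.cos(n_),np.sin(n_)
ax=np.array([-.5*c_,-.5*s_,np.cos(np.pi/6)]);tip=np.array([554.9,-143,95])
gx=np.array([c_*.866,s_*.866,.5]);G=np.c_[gx,np.cross(-ax,gx),-ax]
E
python3 - <<'E'
from h import *
st,p,T=tool()
g=tip+55*ax+0.8*gx;print(g,T.T@(g-p),np.degrees(R.from_matrix(T.T@G).as_rotvec()))
E
```

```text
[ 529.95811017 -133.17512831  143.03139721] [81.20362906 43.02924048 29.91709999] [-0.1125027  30.11865359  0.52253455]
```

Emit:
jog_arm --pt "8 4 0 0 5 0 -1" --pt "20 10 2 0 10 0 -1" --pt "32 17 8 0 15 0 -1" --pt "46 24 14 0 20 0.3 -1" --pt "60 32 20 0 25 0.5 -1" --pt "72 39 26 0 30 0.5 -1" --pt "81 43 30 0 30 0.5 -1" --pt "81 43 30 0 30 0.5 -1" --pt "81 43 30 0 30 0.5 -1" --pt "81 43 30 0 30 0.5 -1"

```text
clock: 4.93
eef_pos: [530.7, -132.6, 144.2]
tool_rot: [0.047, 0.949, -0.18, 0.254]
ft_force: [-0.9, -0.6, -0.7]
opening: 0.357
grip_force: 98.9
```

Run:
```python
from h import *
st,p,T=tool();print(p,st['joints'],st['ft_force'],st['grip_force'])
g=tip+55*ax+0.8*gx;print(T.T@(g-p),np.degrees(R.from_matrix(T.T@G).as_rotvec()))
im=[]
for k in('scene','side','wrist'):
    s=snap(k,k+'3');print(k,proj(s,tip)[0])
    u=proj(s,tip+10*ax)[0].astype(int)-[32,40]
    u=np.clip(u,0,[495,339]);print(u)
    im.append(cv2.resize(s['pixels'][u[1]:u[1]+80,u[0]:u[0]+64][:,:,::-1],(264,330),interpolation=cv2.INTER_CUBIC) if k!='wrist' else cv2.resize(s['pixels'][:,:,::-1],(264,198)))
o=np.zeros((330,792,3),np.uint8)
for i,a in enumerate(im):o[:a.shape[0],i*264:(i+1)*264]=a
o=o[:, :];cv2.imwrite('pics/pre.png',o)
```

```text
[ 530.69787059 -132.63062487  144.16057594] [ 0.59342936 -0.06522187 -0.50440609  2.19998776  0.22964539  0.50635204
 -2.03704518] [-0.94174255 -0.62246626 -0.74046661] 98.87417706660926
[-0.98666301  0.78020356  0.73249752] [-0.16038408  0.06670042 -0.02396901]
scene [238.39695913 189.44682137]
[207 146]
side [310.14549011 182.14026718]
[279 140]
wrist [281.99026719 231.52685305]
[250 197]
```

View pics/pre.png

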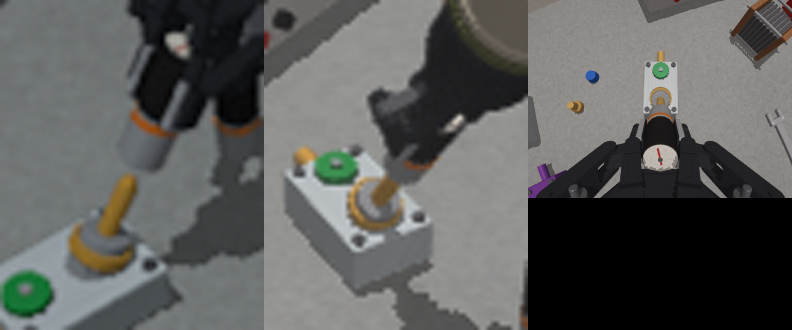

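Run:
```python
from h import *
st,p,T=tool();im=[]
for k in('scene','side'):
    s=load(k+'3');S=8
    u=proj(s,tip+15*ax)[0].astype(int)-[25,36]
    a=cv2.resize(s['pixels'][u[1]:u[1]+72,u[0]:u[0]+50][:,:,::-1],(400,576),interpolation=cv2.INTER_CUBIC)
    q=lambda X:tuple(np.round((proj(s,X)[0]-u+.5)*S-.5).astype(int))
    for t in range(-10,60,10): cv2.circle(a,tuple(map(int,q(p+T@np.array([-.8,0,t])))),1 if t!=30 else 3,(255,255,0),-1)
    for t in range(-44,20,8): cv2.circle(a,tuple(map(int,q(tip+t*ax))),1 if t else 3,(255,0,255),-1)
    im.append(a);print(k,u)
cv2.imwrite('pics/pre2.png',np.hstack(im))
```

```text
scene [215 148]
side [286 144]
```

View pics/pre2.png

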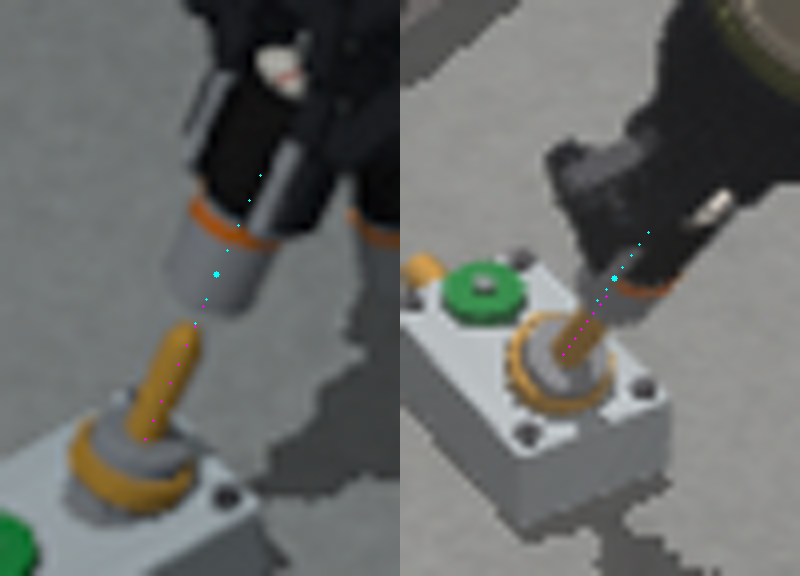

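Enlarged views: in the scene crop the coupler axis matches the kinematic axis (cyan), while the nipple sits about 8 crop pixels left of its predicted line (magenta). In the side crop the nipple fits its line, but the sleeve looks a little to the right. I'll measure both with perpendicular colour profiles.

Run:
```python
from h import *
st,p,T=tool()
o=p+T@np.array([-.8,0,0]);z=T[:,2]
def prof(s,a,d,ts,L):
    R_=[]
    for t in ts:
        u0,u1=proj(s,[a+t*d,a+(t+1)*d]);
        e=(u1-u0)/np.linalg.norm(u1-u0);n=np.array([-e[1],e[0]])
        c=np.array(s['extrinsics'])[:3]@np.r_[a+t*d,1];mm=s['fx']/c[2]
        w=np.arange(-L,L+.1,1.5);q=(u0+np.outer(w*mm,n)).astype(np.float32)
        R_.append(cv2.remap(s['pixels'],q[:,0][None],q[:,1][None],cv2.INTER_LINEAR)[0].astype(int))
    return w,R_
for k in('scene','side'):
    s=load(k+'3')
    w,P=prof(s,o,z,(8,16,24,30),27)
    print(k,'coupler w',w.tolist())
    for a in P: print('  gray',a.mean(1).astype(int).tolist(),'\n  r-b',(a[:,0]-a[:,2]).tolist())
    w,P=prof(s,tip,ax,(-30,-20,-10,-4),15)
    print(k,'nipple r-b',w.tolist())
    for a in P: print('  ',(a[:,0]-a[:,2]).tolist())
    # direction of +w at unit lateral world: report camera right/normal
    u0,u1=proj(s,[tip,tip+ax]);e=(u1-u0)/np.linalg.norm(u1-u0);n=np.array([-e[1],e[0]]);E=np.array(s['extrinsics'])
    print('nipple +w tool dir',T.T@(E[:3,:3].T@np.r_[n,0]))
    u0,u1=proj(s,[o,o+z]);e=(u1-u0)/np.linalg.norm(u1-u0);n=np.array([-e[1],e[0]])
    print('coupler +w tool dir',T.T@(E[:3,:3].T@np.r_[n,0]))
```

```text
scene coupler w [-27.0, -25.5, -24.0, -22.5, -21.0, -19.5, -18.0, -16.5, -15.0, -13.5, -12.0, -10.5, -9.0, -7.5, -6.0, -4.5, -3.0, -1.5, 0.0, 1.5, 3.0, 4.5, 6.0, 7.5, 9.0, 10.5, 12.0, 13.5, 15.0, 16.5, 18.0, 19.5, 21.0, 22.5, 24.0, 25.5, 27.0]
  gray [113, 113, 113, 111, 108, 104, 93, 75, 60, 53, 54, 61, 74, 92, 103, 99, 80, 53, 52, 55, 54, 53, 61, 74, 79, 87, 89, 93, 91, 98, 107, 113, 116, 116, 116, 117, 117] 
  r-b [-4, -4, -4, -4, -4, -5, -3, -1, 0, -1, -8, -8, -7, -8, -9, -8, 2, 6, -5, -12, -3, 0, 1, -2, 12, 25, 47, 61, 67, 50, 18, 1, -4, -4, -4, -5, -4]
  gray [114, 113, 112, 113, 113, 114, 111, 102, 86, 67, 61, 64, 69, 71, 73, 76, 80, 83, 83, 81, 85, 89, 92, 92, 95, 98, 101, 100, 100, 103, 109, 113, 116, 115, 115, 117, 118] 
  r-b [-4, -4, -5, -4, -5, -5, -4, -5, -4, 1, 7, 12, 21, 38, 52, 65, 68, 72, 85, 99, 101, 92, 86, 84, 71, 50, 33, 22, 8, -1, -4, -6, -4, -4, -4, -5, -5]
  gray [113, 114, 115, 117, 118, 118, 114, 105, 89, 68, 64, 67, 72, 78, 84, 89, 92, 96, 99, 102, 105, 107, 109, 109, 108, 108, 107, 106, 104, 107, 112, 114, 115, 115, 114, 114, 114] 
  r-b [-3, -4, -4, -4, 
[... 2424 characters left out ...]
, 0, 5, 11, 17, 29, 42, 56, 62, 53, 47, 49, 27, 8, -1, -1, -1, -2, -1, 0, -1, 0, 0, 1, 1, 1, 1, 2, 3, 2, 3, 2]
side nipple r-b [-15.0, -13.5, -12.0, -10.5, -9.0, -7.5, -6.0, -4.5, -3.0, -1.5, 0.0, 1.5, 3.0, 4.5, 6.0, 7.5, 9.0, 10.5, 12.0, 13.5, 15.0]
   [65, 43, 19, 3, -2, 9, 32, 55, 56, 56, 57, 56, 55, 54, 48, 33, 15, 1, -1, -2, 5]
   [-5, -2, 13, 25, 31, 29, 39, 55, 57, 57, 56, 56, 56, 54, 52, 36, 16, 1, 0, 11, 25]
   [-7, -7, -6, -6, -6, 0, 23, 46, 46, 45, 44, 49, 61, 49, 39, 34, 16, 0, -2, -2, -2]
   [-7, -7, -5, -5, -4, 2, 13, 13, 10, 12, 8, 3, 12, 13, 12, 6, 2, 3, 2, 2, 2]
nipple +w tool dir [-0.87219909  0.48886041  0.01685968]
coupler +w tool dir [ 0.87230465 -0.48866871 -0.01695568]
```

Needed correction is about (+0.6, +1.1) mm in tool x, y. Contact at the seat should come after about 51 mm of advance. I'll start the insertion.

Emit:
jog_arm --pt "0.6 1.1 0 0 0 0 -1" --pt "0.6 1.1 6 0 0 0 -1" --pt "0.6 1.1 12 0 0 0 -1" --pt "0.6 1.1 18 0 0 0 -1" --pt "0.6 1.1 23 0 0 0 -1" --pt "0.6 1.1 27 0 0 0 -1" --pt "0.6 1.1 30 0 0 0 -1" --pt "0.6 1.1 30 0 0 0 -1" --pt "0.6 1.1 30 0 0 0 -1" --grip_force 120

```text
clock: 5.83
eef_pos: [544.8, -139.7, 118.4]
tool_rot: [0.047, 0.949, -0.18, 0.254]
ft_force: [-0.0, -0.0, -2.0]
opening: 0.35
grip_force: 118.5
```

```bash
cat > q.py <<'E'
from h import *
st,p,T=tool();print('t',st['clock'],'force tool',T.T@st['ft_force'],'mom tool',T.T@st['moment'],'tip in tool',T.T@(tip-p),'rot',np.degrees(R.from_matrix(T.T@G).as_rotvec()),st['grip_force'],st['opening'])
E
python3 q.py
```

```text
t 5.8333 force tool [-0.98416018  0.02237183  1.68915288] mom tool [ 0.02189504 -0.65266762  0.01350492] tip in tool [-2.490404   -0.57079309 25.58316674] rot [-0.14124957  0.02381913 -0.02090301] 118.46200855448842 0.34995441564776864
```

Emit:
jog_arm --pt "0 0 4 0 0 0 -1" --pt "0 0 8 0 0 0 -1" --pt "0 0 12 0 0 0 -1" --pt "0 0 15 0 0 0 -1" --pt "0 0 17 0 0 0 -1" --pt "0 0 17 0 0 0 -1" --pt "0 0 17 0 0 0 -1"

```text
clock: 6.42
eef_pos: [552.7, -142.9, 103.9]
tool_rot: [0.047, 0.949, -0.18, 0.254]
ft_force: [-3.8, 2.9, 2.0]
opening: 0.35
grip_force: 118.4
```

```bash
python3 q.py
```

```text
t 6.4167 force tool [-2.96832822 -1.35744904 -3.98706117] mom tool [ 0.00459529 -1.12308941 -0.01381717] tip in tool [-2.6217721  -0.6948145   8.76918471] rot [-0.12390483  0.00864384 -0.02223327] 118.40090098790824 0.3502580860732425
```

Emit:
jog_arm --pt "-0.5 -0.2 0 0 0 0 -1" --pt "-0.5 -0.2 0.5 0 0 0 -1" --pt "-0.5 -0.2 1 0 0 0 -1" --pt "-0.5 -0.2 1 0 0 0 -1"

```text
clock: 6.75
eef_pos: [553.1, -142.9, 103.1]
tool_rot: [0.047, 0.949, -0.18, 0.255]
ft_force: [-3.9, 0.1, 4.6]
opening: 0.352
grip_force: 118.4
```

```bash
python3 q.py
```

```text
t 6.75 force tool [-0.90207371  1.30443306 -5.81844263] mom tool [-0.26612407 -0.73037339 -0.02385041] tip in tool [-2.55598421 -0.56093416  7.90342344] rot [-0.12450252 -0.04204972 -0.02921629] 118.39386996813118 0.35185274931635974
```

Emit:
jog_arm --pt "0 0.1 1 0 0 0 -1" --pt "0 0.1 2 0 0 0 -1" --pt "0 0.1 3 0 0 0 -1" --pt "0 0.1 3 0 0 0 -1" --pt "0 0.1 3 0 0 0 -1"

```text
clock: 7.17
eef_pos: [554.4, -143.5, 100.4]
tool_rot: [0.047, 0.949, -0.18, 0.255]
ft_force: [-3.1, -0.2, 3.8]
opening: 0.348
grip_force: 118.4
```

```bash
python3 q.py
```

```text
t 7.1667 force tool [-0.52814076  1.28912543 -4.66755754] mom tool [-0.22266347 -0.55036813 -0.03417237] tip in tool [-2.4821689  -0.59909358  4.81354806] rot [-0.13396382 -0.03163352 -0.02731755] 118.39789082296193 0.348387992061637
```

Emit:
jog_arm --pt "0 0.1 1 0 0 0 -1" --pt "0 0.1 2 0 0 0 -1" --pt "0 0.1 2.5 0 0 0 -1" --pt "0 0.1 2.5 0 0 0 -1" --pt "0 0.1 2.5 0 0 0 -1"

```text
clock: 7.58
eef_pos: [555.6, -143.9, 98.3]
tool_rot: [0.047, 0.949, -0.18, 0.255]
ft_force: [-5.0, 0.9, 6.7]
opening: 0.353
grip_force: 118.4
```

```bash
python3 q.py
```

```text
t 7.5833 force tool [-0.98798392  0.98486728 -8.32455445] mom tool [-0.27398645 -0.77137388 -0.00564559] tip in tool [-2.50468567 -0.60916602  2.41626943] rot [-0.13250941 -0.03517937 -0.0187939 ] 118.3841372653842 0.3526209846967679
```

Emit:
jog_arm --pt "0 0 0.5 0 0 0 -1" --pt "0 0 1 0 0 0 -1" --pt "0 0 1 0 0 0 -1" --pt "0 0 1 0 0 0 -1" --pt "0 0 1 0 0 0 -1" --pt "0 0 1 0 0 0 -1"

```text
clock: 8.08
eef_pos: [556.0, -144.1, 97.5]
tool_rot: [0.047, 0.949, -0.18, 0.255]
ft_force: [-5.0, 0.7, 6.3]
opening: 0.352
grip_force: 118.4
```

```bash
python3 q.py
python3 - <<'E'
from h import *
im=[]
for k in('scene','side'):
    s=snap(k,k+'4');u=proj(s,tip)[0].astype(int)-[25,36]
    im.append(cv2.resize(s['pixels'][u[1]:u[1]+72,u[0]:u[0]+50][:,:,::-1],(400,576),interpolation=cv2.INTER_CUBIC))
cv2.imwrite('pics/fin.png',np.hstack(im))
E
python3 q.py
```

```text
t 8.0833 force tool [-1.10787076  1.14827829 -7.93338859] mom tool [-3.16656877e-01 -8.30463115e-01 -2.59678483e-04] tip in tool [-2.51065066 -0.60049539  1.46580892] rot [-0.13073758 -0.03771812 -0.015245  ] 118.38222767226398 0.3523210996239541
t 8.1833 force tool [-0.85149108  1.37295196 -9.78082416] mom tool [-0.26237777 -0.78825012  0.00197767] tip in tool [-2.48957811 -0.62716649  1.45342178] rot [-0.1297967  -0.03559069 -0.01998524] 118.38255677372217 0.3498929213449034
```

View pics/fin.png

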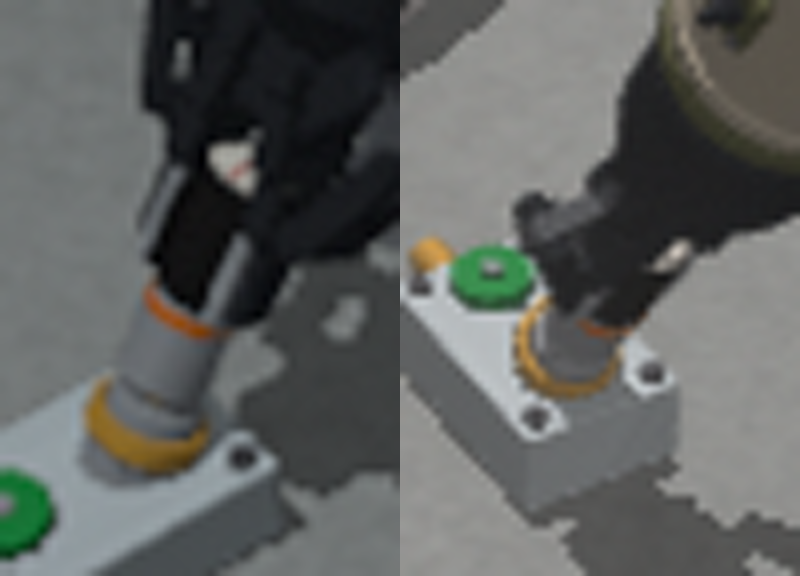

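The coupler is on the nipple with its mouth just above the boss. I'll press a little further for margin.

Emit:
jog_arm --pt "0 0 0.5 0 0 0 -1" --pt "0 0 1 0 0 0 -1" --pt "0 0 1.3 0 0 0 -1" --pt "0 0 1.3 0 0 0 -1" --pt "0 0 1.3 0 0 0 -1" --pt "0 0 1.3 0 0 0 -1" --pt "0 0 1.3 0 0 0 -1" --pt "0 0 1.3 0 0 0 -1"

```text
clock: 8.85
eef_pos: [556.6, -144.4, 96.5]
tool_rot: [0.047, 0.949, -0.18, 0.255]
ft_force: [-5.7, 0.6, 7.6]
opening: 0.347
grip_force: 118.4
```

```bash
python3 q.py
```

```text
t 8.85 force tool [-0.98072655  1.56362463 -9.36297521] mom tool [-0.26374817 -0.85595251  0.00394867] tip in tool [-2.56381608 -0.63539166  0.20105806] rot [-0.12731198 -0.04146415 -0.01954806] 118.37902030907571 0.3472525682876969
```

```bash
python3 -c "
from rig import manip
print(manip.close_job())"
```

```text
the job is handed in; nothing more can be done
None
```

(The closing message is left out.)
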